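# Sweep the offcuts off the soldering board

### The arm

A 6-joint arm with a two-finger parallel gripper is mounted at the origin on the work surface. World frame = base frame: x ahead of the robot, y to its left, z up, the work surface at z = 0. Lengths are in m, angles in rad, forces in N, time in s.
With the tool pointing down it reaches from about 0.425 to 0.95 m from the base axis. Payload 3.5 kg.
Tool frame: the origin (TCP) lies midway between the tips of the shut fingers; the grasp point (between the pads) lies 19 mm behind it; z points along the fingers, y is the line along which they close (so a half turn about z gives the same grasp; the last joint's range is limited). The gripper opens to 85 mm and grips with 20 to 120 N. Pads are 22 mm wide; open, the fingers measure 114 mm over their backs; the gripper's body (76 mm by 85 mm) begins 54 mm behind the grasp point. The pads swing forward as they close: fully open they stand 13 mm farther back than shut.
Start: joints at [-0.15, 0.286, 1.577, -0, 1.279, -0.15], TCP at [0.675, 0, 0.231] pointing down, gripper open.
Joint ranges: [-2.77, 2.77], [-0.9, 2.22], [0.21, 2.48], [-1.53, 4.67], [0.24, 2.81], [-2.84, 2.84]. Speed limits (rad/s): [2.79, 2.79, 3.14, 3.14, 3.14, 3.14].

### API

Orientations are given as a unit quaternion [x, y, z, w].
In Python, from plant import ctrl, cams, order gives the robot as it stands.
- The arm moves only by the tool move_arm, never from a script. Its argument "plan" is one flat list of numbers, 7 for each row, row after row: the shift along the world's x, y, z in mm, then the turn, a rotation vector about the world's x, y, z in degrees, then the finger opening in mm, from 0 to 85.4. A call has 1 to 12 rows; each row shifts and turns the commanded pose from where the row before left it; what a row does not reach is not made up. A row lasts 1/10 s, in which the tool goes at most 50 mm and 8.59 degrees, less where a joint would pass 70% of its speed; a pose out of reach is approached as far as the arm can. A call is refused whole if a number of a shift passes 50 or a number of a turn 8.59, either way. A call with a gripper value outside its range is refused whole. The fingers move at their own pace and stop on an object; "newtons" is the grip in N (left out, the last holds). Time passes only in rows, so rows that do not move let the fingers close. It gives the time, the measured TCP pose, the force, the opening and the grip force at its end, in the units of the state.
- ctrl.get_state(): the state, without advancing time (a new reading comes with each control period).
- cams.read_camera(name): name is "scene" or "side" or "wrist"; returns a dict with "color" (420x560x3 uint8, red, green, blue), "fov_y" (degrees; the focal length in pixels is half the picture's height over the tangent of half this angle, whatever the lens; pixels are square), "cx", "cy" (the principal point, pixels), "k1" (the pictures are not rectified: a ray, as slopes to the right and down, at radius r is drawn at 1 + k1 r^2 times it, then the intrinsics apply), "origin" and "orientation" of the camera in the world; the wrist camera has in their place "T_tool_cam" (4x4, takes a point from camera to tool coordinates, whose origin is the TCP and whose axes are the flange's). Camera axes: x right, y up, looking along -z (the intrinsics and any distortion apply to the point x, -y, -z); pixel columns grow to the right and rows downward; lengths in m; the calibration is good to about 2 mm. A picture is of the moment at which its call begins: read the wrist's pose just before it. There is no depth.
- order.sign_off(): hands the job in; it is judged then, once.
The state is a dict: "time": time; "qpos": joint angles; "dq": joint speeds; "joint_efforts": joint torques, N m; "eef_pos": TCP position; "tcp_rot": TCP orientation; "contact_force": force on the tool from outside, world axes, zero at the start; "wrist_torque": the same for the moment, N m; "opening": opening from 0.0 (shut) to 1.0 (fully open); "finger_force": force on a finger pad.
Only numpy, scipy, OpenCV 4.12 (cv2) and the standard library are available. Lean on these libraries where they do the work, as an engineer would, in place of code of your own. Each camera call takes 0.05 s, during which the arm holds its last target. There are 200 camera calls.

### The job

Clear the jeweller's soldering board: with the fingertips, sweep the three brass offcuts (square stub, flat bar and angle piece) along the board and over its edge into the plain, undivided tray that stands against one side of it. Only push them, do not pick them up or lift them. Leave the finished ring and the steel die where they lie on the board, and do not disturb the other things on the bench.

Things in the scene. Friction and masses are not known exactly. Their poses are not given: they have to be found in the camera images.
- board: pale soldering board, fixed, 250 (its x) by 200 (its y) by 24 mm high, flat top, no rim. Origin: centre of its underside, z up; turned up to 0.25 rad. A tray stands 1 mm from each 250 mm side (y = +-100 mm); which side varies. The five small things on it lie one to a lane, lanes 48 mm apart along its x, within 40 mm of its middle in y: each has a clear straight way along board y to the tray
- scrap_tray: the plain, undivided open aluminium tray, fixed, 250 (x) by 100 (y) by 18 mm high, walls and floor 4 mm thick; its rim is 6 mm below the board's top. Origin: centre of its underside; axes parallel to the board's
- sorting_tray: the other tray, fixed, same size and metal but split into small compartments by low dividers; nothing goes in here. Origin: centre of its underside
- stub: brass offcut: square stub 18 x 18 mm, 14 mm high, about 38 g, loose on the board. Origin: its centre, 7 mm above the board's top; z up at the start
- bar: brass offcut: flat bar 28 (x) x 12 (y) mm, 10 mm high, about 28 g, loose on the board. Origin: its centre, 5 mm above the board's top; z up at the start
- angle: brass offcut: L-shaped angle piece, L seen from above, legs 24 mm long and 8 mm thick, 12 mm high, about 33 g, loose on the board. Origin: centre of its 24 x 24 x 12 mm outline; legs along its -y and -x sides
- ring: finished brass finger ring lying flat, loose on the board: 26 mm outside, 20 mm inside diameter, 7 mm high; to be left alone. Origin: centre of its underside
- die: round steel die standing on the board, loose: 24 mm diameter, 26 mm high; to be left alone. Origin: centre of its underside
- jar: closed glass jar, 60 mm diameter, 75 mm high, loose on the bench; bystander. Origin: centre of its underside
- graver: graver with a screwdriver-like handle lying on the bench to the left; bystander. Origin: about its middle
- cup: white cup 70 mm wide, 80 mm high, on the bench to the right; bystander. Origin: centre of its underside
- wax: block of green carving wax 60 x 35 x 25 mm, on the bench to the right; bystander. Origin: centre of its underside

How it is judged:
At the end, for the whole second after the job is handed in: All three offcuts lie at rest inside the undivided tray (their centres within its inner walls and less than 28 mm above its underside); the ring and die are within 10 mm of where they started, the other loose things within 20 mm (x of stub in the frame of scrap_tray between -0.119 and 0.119 m and y of stub in the frame of scrap_tray between -0.044 and 0.044 m and z of each of stub, bar, angle in the frame of scrap_tray below 0.028 m and linear speed of each of stub, bar, angle below 0.02 m/s and x of bar in the frame of scrap_tray between -0.119 and 0.119 m and y of bar in the frame of scrap_tray between -0.044 and 0.044 m and x of angle in the frame of scrap_tray between -0.119 and 0.119 m and y of angle in the frame of scrap_tray between -0.044 and 0.044 m and not (distance of ring from where it was at the start of the episode above 0.01 m) and not (distance of die from where it was at the start of the episode above 0.01 m) and not (distance of jar from where it was at the start of the episode above 0.02 m) and not (distance of graver from where it was at the start of the episode above 0.02 m) and not (distance of cup from where it was at the start of the episode above 0.02 m) and not (distance of wax from where it was at the start of the episode above 0.02 m)); the robot touches nothing.
It fails at once if an offcut is lifted (its centre rises more than 20 mm above the board's top) (height (world z) of any of stub, bar, angle above 0.044 m).
It fails at once if the ring or the die is moved more than 10 mm (distance of any of ring, die from where it was at the start of the episode above 0.01 m).
It fails at once if another loose thing on the bench is moved more than 20 mm (distance of any of jar, graver, cup, wax from where it was at the start of the episode above 0.02 m).
It also fails if it takes over 72 s, if anything falls off the work surface, if the arm or the gripper's body presses on something with over 40 N, if the wrist force passes 120 N, or if a joint passes its speed limit or range.

## Working session

There is one attempt and no reset: what is moved stays moved. The work goes in short steps, Python scripts to look and compute and a tool call to move; the robot and the scene stay as the last step left them, time stands still between calls to the robot, and variables do not carry over. Pictures are saved under pics/ and viewed, at most 10 in all, crops included, and the job is handed in when it is done.

Besides the shell and the picture viewer there is one more tool, called after "Call:" in YAML: its name, and indented under it one key for each argument. move_arm: Moves the arm, as the interface text tells. Its arguments: {"type":"object","properties":{"plan":{"type":"array","items":{"type":"number"}},"newtons":{"type":"number"}},"required":["plan"]}

```bash
mkdir -p pics; cat > h.py <<'E'
import numpy as np, cv2
from scipy.spatial.transform import Rotation as R
from plant import ctrl, cams, order
def snap(name,fn,crop=None,scale=1):
    s=ctrl.get_state(); c=cams.read_camera(name); im=c.pop("color")[:,:,::-1]
    if name=="wrist":
        T=np.eye(4);T[:3,:3]=R.from_quat(s["tcp_rot"]).as_matrix();T[:3,3]=s["eef_pos"];T=T@np.array(c["T_tool_cam"])
    else:
        T=np.eye(4);T[:3,:3]=R.from_quat(c["orientation"]).as_matrix();T[:3,3]=c["origin"]
    c={k:c[k] for k in("fov_y","cx","cy","k1")};c["T"]=T
    np.save("pics/"+fn+".npy",c,allow_pickle=True);cv2.imwrite("pics/"+fn+"_raw.png",im)
    cv2.imwrite("pics/"+fn+".png",cv2.resize(im,None,fx=scale,fy=scale,interpolation=cv2.INTER_CUBIC))
def pix(fn,uv,z):
    c=np.load("pics/"+fn+".npy",allow_pickle=True).item();f=210/np.tan(np.radians(c["fov_y"])/2)
    out=[]
    for (u,v),zz in zip(uv,np.broadcast_to(z,len(uv))):
        d=np.array([(u-c["cx"])/f,(v-c["cy"])/f]);p=d.copy()
        for _ in range(20): p=d/(1+c["k1"]*(p@p))
        w=c["T"][:3,:3]@np.array([p[0],-p[1],-1]);o=c["T"][:3,3]
        out.append(o+w*(zz-o[2])/w[2])
    return np.array(out)
E
python3 - <<'E'
from h import *
s=ctrl.get_state();print(s)
snap("scene","s0",scale=1.42);snap("wrist","w0",scale=1.42)
for f in("s0","w0"):print(np.load(f"pics/{f}.npy",allow_pickle=True).item())
E
```

```text
{'time': 0.0, 'qpos': array([-1.49995587e-01,  2.87169455e-01,  1.57820403e+00, -3.04047538e-05,
        1.27856711e+00, -1.50007837e-01]), 'dq': array([ 0.00205095,  0.00084863,  0.00204244,  0.00045462, -0.00090035,
       -0.00086803]), 'joint_efforts': array([-1.79628755e-04, -4.05981302e+01, -2.92628127e+01, -1.54224781e-04,
        5.81841552e-03,  3.74769741e-06]), 'eef_pos': array([6.74338430e-01, 1.25213910e-04, 2.29930006e-01]), 'tcp_rot': array([ 0.70709885,  0.70711373, -0.00070846, -0.00093622]), 'contact_force': array([-0.01530324, -0.13962695,  0.08292714]), 'wrist_torque': array([0.06914154, 0.04619868, 0.00608307]), 'finger_force': 0.0, 'opening': 1.0015826439705167}
{'fov_y': 55.412909909778186, 'cx': 277.8328960101057, 'cy': 210.7814307990511, 'k1': 0.0011646374156361306, 'T': array([[ 0.23171076, -0.60748411,  0.75978495,  1.3487902 ],
       [ 0.97260376,  0.1296071 , -0.19298685, -0.15620698],
       [ 0.01876292,  0.78368683,  0.62087269,  0.68141994],
       [ 0.        ,  0.        ,  0.        ,  1.        ]])}
{'fov_y': 61.45977121052317, 'cx': 275.923316112538, 'cy': 206.81228378413442, 'k1': -0.04097148054925115, 'T': array([[ 9.99998675e-01,  2.99932629e-05,  1.62777165e-03,
         6.74561461e-01],
       [-4.81461170e-04,  9.60557881e-01,  2.78079710e-01,
         7.16076359e-02],
       [-1.55522836e-03, -2.78080125e-01,  9.60556623e-01,
         3.72442705e-01],
       [ 0.00000000e+00,  0.00000000e+00,  0.00000000e+00,
         1.00000000e+00]])}
```

View pics/s0.png

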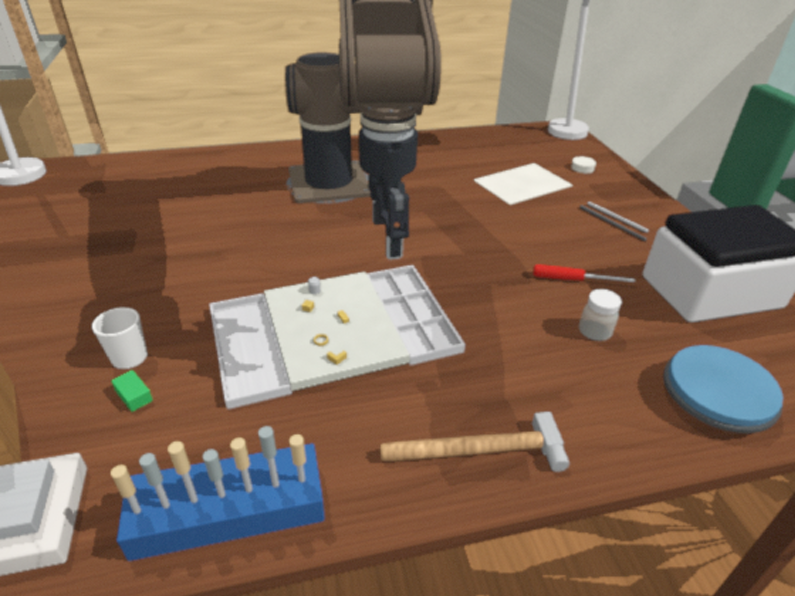

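View pics/w0.png

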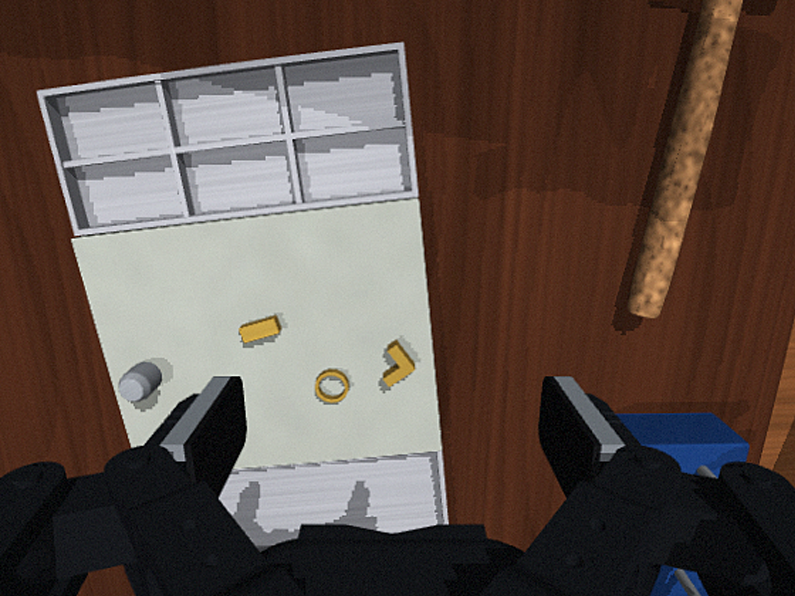

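The wrist picture shows the bar at (260,329), the ring at (332,386), the angle at (398,365) and the die at (135,385). The stub is hidden behind a finger; it is at (308,305) in the scene picture. The plain tray is on the -y side.

```bash
python3 - <<'E'
from h import *
k=1/1.42
P=pix("w0",np.array([(72,239),(418,198),(437,452),(260,327),(332,386),(386,346),(399,338),(414,364),(384,390),(132,387),(440,527),(436,460)])*k,[.024,.024,.024,.034,.031,.036,.036,.036,.036,.05,.018,.018])
for n,p in zip("c_sort_left c_sort_right c_scrap_right bar ring aA aB aCorner aC die traywall traycorner".split(),P):print(n,(p*1000).round(1))
S=pix("s0",np.array([(308,304),(343,316),(320,339),(265,291),(290,383),(408,361),(373,274),(314,280),(337,355)])*k,[.036,.034,.031,.024,.024,.024,.024,.05,.036])
for n,p in zip("stub bar ring b1 b2 b3 b4 die angle".split(),S):print(n,(p*1000).round(1))
x=P[1]-P[0];print(np.degrees(np.arctan2(x[1],x[0])),np.linalg.norm(x))
E
```

```text
c_sort_left [445.6  11.4  24. ]
c_sort_right [692.   39.1  24. ]
c_scrap_right [ 710.  -161.1   24. ]
bar [579.2 -51.3  34. ]
ring [629.1 -99.3  31. ]
aA [669.8 -65.   36. ]
aB [679.1 -58.9  36. ]
aCorner [690.1 -79.1  36. ]
aC [ 668.2 -100.1   36. ]
die [487.5 -91.5  50. ]
traywall [ 715.3 -239.7   18. ]
traycorner [ 710.  -172.6   18. ]
stub [ 539.6 -111.4   36. ]
bar [583.7 -55.   34. ]
ring [ 631.6 -102.2   31. ]
b1 [ 468.7 -185.1   24. ]
b2 [ 715.3 -160.8   24. ]
b3 [707.5  32.   24. ]
b4 [457.2  25.2  24. ]
die [488.4 -93.3  50. ]
angle [681.2 -80.8  36. ]
6.417216811123971 0.247897154745135
```

Call:
move_arm:
  plan: [-30, 0, 0, 0, 0, 6, 0, -30, 0, 0, 0, 0, 0, 0, -30, 0, 0, 0, 0, 0, 0, 0, 0, 0, 0, 0, 0, 0, 0, 0, 0, 0, 0, 0, 0, 0, 0, 0, 0, 0, 0, 0, 0, 0, 0, 0, 0, 0, 0, 0, 0, 0, 0, 0, 0, 0]

```text
time: 0.9
eef_pos: [0.5857, -0.0001, 0.2313]
tcp_rot: [0.669, 0.743, 0.0, 0.0]
contact_force: [-0.5, -0.6, -0.1]
opening: -0.001
finger_force: 0.0
```

```bash
python3 - <<'E'
from h import *
s=ctrl.get_state();print(s["eef_pos"],R.from_quat(s["tcp_rot"]).as_matrix().round(3))
snap("wrist","w1",scale=1.42)
E
```

```text
[ 5.85682178e-01 -5.28756692e-05  2.31284337e-01] [[-0.105  0.995  0.   ]
 [ 0.995  0.105  0.   ]
 [ 0.     0.    -1.   ]]
```

View pics/w1.png

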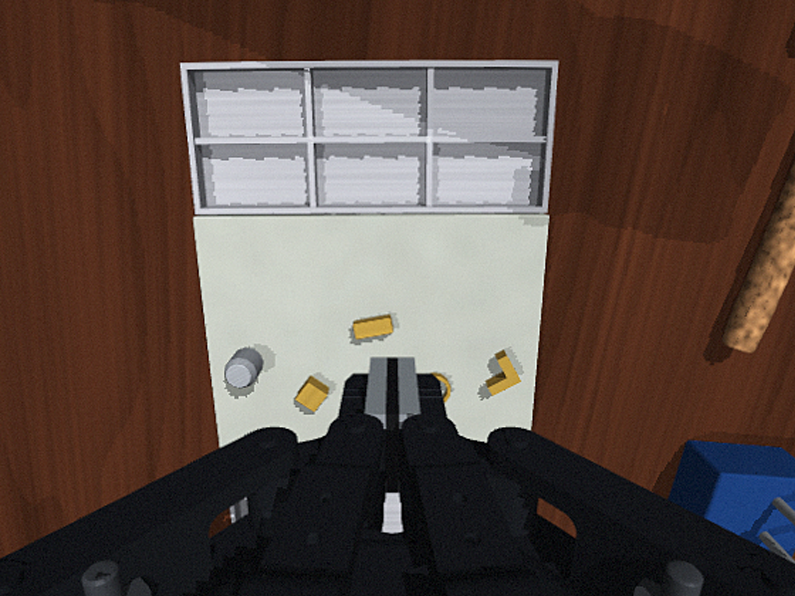

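The bar is at (373,325), the stub at (312,391), the angle's corner at (519,380) and the die at (240,373). The board is square to the tool at this yaw.

```bash
python3 - <<'E'
from h import *
k=1/1.42
n="corL corR bar barL barR stub st1 st2 st3 st4 aA aB aCor aC die".split()
P=pix("w1",np.array([(195,214),(549,214),(373,325),(352,330),(394,318),(312,391),(314,376),(328,390),(310,411),(295,398),(495,356),(507,350),(520,380),(487,391),(240,373)])*k,[.024,.024]+[.034]*3+[.038]*5+[.036]*4+[.05])
a=np.radians(6);u=np.array([np.cos(a),np.sin(a)]);w=np.array([-u[1],u[0]])
C=(P[0]+P[1])[:2]/2-100*w/1000
print("C",C*1000,"edgemid",(C-.1*w)*1000, "angle",np.degrees(np.arctan2(*(P[1]-P[0])[1::-1])))
for m,p in zip(n,P):print(m,(p[:2]*1000).round(1),"board",np.round([(p[:2]-C)@u*1e3,(p[:2]-C)@w*1e3],1))
t=ctrl.get_state()["eef_pos"][:2];print("tcp board",(t-C)@u*1e3,(t-C)@w*1e3)
E
```

```text
C [579.60788196 -73.05332569] edgemid [ 590.06072829 -172.50551522] angle 5.932420369206112
corL [446.2  13.6] board [-123.6  100.1]
corR [692.1  39.2] board [123.6  99.9]
bar [577.7 -51.6] board [ 0.4 21.6]
barL [563. -57.] board [-14.8  17.7]
barR [592.2 -44.7] board [15.4 26.8]
stub [ 537.6 -106.5] board [-45.2 -28.8]
st1 [538.4 -94.2] board [-43.2 -16.7]
st2 [ 549.4 -104.4] board [-33.3 -28. ]
st3 [ 537.1 -123.2] board [-47.5 -45.5]
st4 [ 525.4 -113.6] board [-58.2 -34.6]
aA [668.4 -65.6] board [89.1 -1.8]
aB [676.4 -60. ] board [97.6  2.9]
aCor [690.1 -82.7] board [108.9 -21.1]
aC [667.1 -94.1] board [ 84.8 -30. ]
die [487.4 -91.5] board [-93.6  -8.8]
tcp board 13.515490666019431 72.0041501099004
```

Call:
move_arm:
  plan: [-12, -18, -30, 0, 0, 0, 10, 0, 0, -40, 0, 0, 0, 10, 0, 0, -40, 0, 0, 0, 10, 0, 0, -40, 0, 0, 0, 10, 0, 0, -30, 0, 0, 0, 10, 0, 0, -12, 0, 0, 0, 10, 0, 0, -10, 0, 0, 0, 10, 0, 0, 0, 0, 0, 0, 10]

```text
time: 1.75
eef_pos: [0.5731, -0.018, 0.029]
tcp_rot: [0.669, 0.743, -0.0, -0.0]
contact_force: [0.4, -0.8, -0.7]
opening: 0.116
finger_force: 0.0
```

Call:
move_arm:
  plan: [1, -10, 0, 0, 0, 0, 10, 1, -10, 0, 0, 0, 0, 10, 1, -10, 0, 0, 0, 0, 10, 1, -10, 0, 0, 0, 0, 10, 1, -10, 0, 0, 0, 0, 10, 1, -10, 0, 0, 0, 0, 10, 1, -10, 0, 0, 0, 0, 10, 1, -10, 0, 0, 0, 0, 10, 1, -10, 0, 0, 0, 0, 10, 1, -10, 0, 0, 0, 0, 10, 1, -10, 0, 0, 0, 0, 10, 0, 0, 0, 0, 0, 0, 10]

```text
time: 2.95
eef_pos: [0.5843, -0.1295, 0.0295]
tcp_rot: [0.67, 0.743, -0.0, 0.0]
contact_force: [0.5, -0.7, 0.5]
opening: 0.124
finger_force: 0.0
```

```bash
python3 - <<'E'
from h import *
snap("wrist","w2",scale=1.42);snap("side","d2",scale=1)
snap("scene","s2")
im=cv2.imread("pics/s2_raw.png")[170:300,130:340]
a=cv2.resize(im,(780,483));cv2.imwrite("pics/s2c.png",a)
E
```

```text
(no output)
```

View pics/s2c.png

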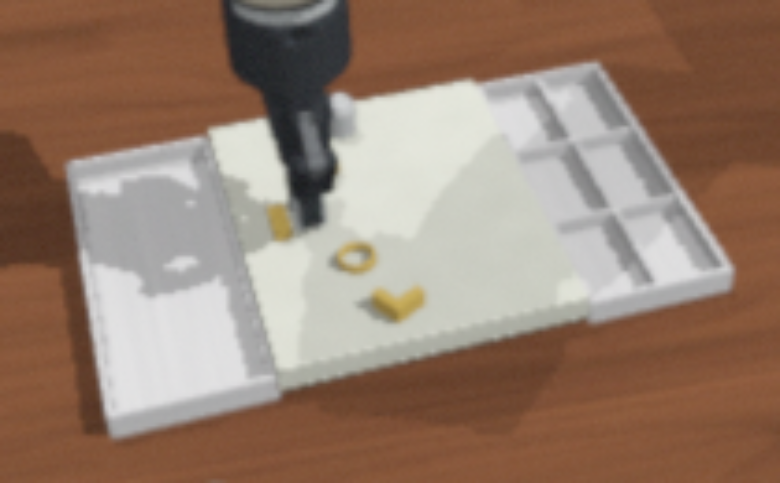

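The bar, at (280,222), lies square in front of the fingers near the edge. The ring, angle and die have not moved. Next I push the bar over the edge.

Call:
move_arm:
  plan: [1, -10, 0, 0, 0, 0, 10, 1, -10, 0, 0, 0, 0, 10, 1, -10, 0, 0, 0, 0, 10, 1, -10, 0, 0, 0, 0, 10, 1, -10, 0, 0, 0, 0, 10, 1, -8, 0, 0, 0, 0, 10, 0, 0, 0, 0, 0, 0, 10, 0, 0, 0, 0, 0, 0, 10, -1, 10, 20, 0, 0, 0, 10, 0, 0, 40, 0, 0, 0, 10, 0, 0, 40, 0, 0, 0, 10, 0, 0, 0, 0, 0, 0, 10]

```text
time: 4.3
eef_pos: [0.593, -0.1772, 0.1369]
tcp_rot: [0.669, 0.743, 0.002, 0.006]
contact_force: [1.4, -0.8, 0.3]
opening: 0.115
finger_force: 0.0
```

```bash
cat > v.py <<'E'
import sys
from h import *
snap("scene",sys.argv[1])
im=cv2.imread(f"pics/{sys.argv[1]}_raw.png")[170:300,130:340]
cv2.imwrite(f"pics/{sys.argv[1]}c.png",cv2.resize(im,(780,483)))
s=ctrl.get_state();a=np.radians(6);u=np.array([np.cos(a),np.sin(a)]);w=np.array([-u[1],u[0]])
d=s["eef_pos"][:2]*1000-[579.6,-73];print(s["eef_pos"],"board",d@u,d@w)
E
python3 v.py s3
```

```text
[ 0.59133255 -0.17645426  0.13364928] board 0.8543650899869248 -104.11391372611209
```

View pics/s3c.png

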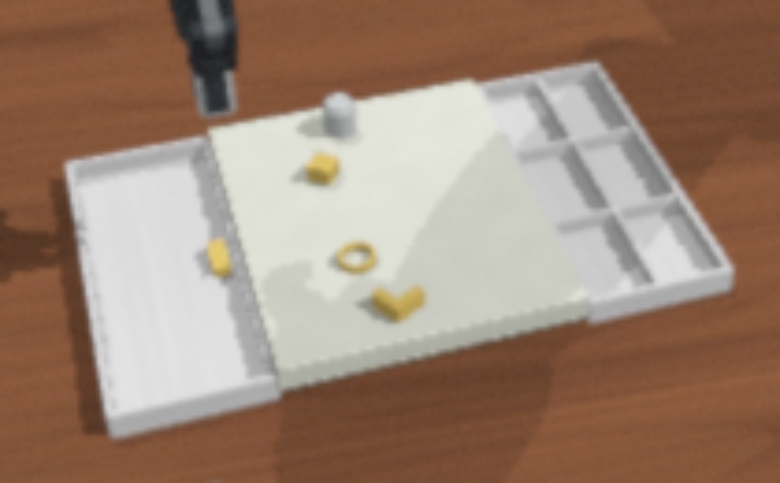

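The bar is in the tray at (219,257). Next is the stub.

Call:
move_arm:
  plan: [-20, 36, 0, 0, 0, 0, 10, -20, 36, 0, 0, 0, 0, 10, -19, 36, 0, 0, 0, 0, 10, 0, 0, -40, 0, 0, 0, 10, 0, 0, -30, 0, 0, 0, 10, 0, 0, -20, 0, 0, 0, 10, 0, 0, -10, 0, 0, 0, 10, 0, 0, 0, 0, 0, 0, 10, 0, 0, 0, 0, 0, 0, 10]

```text
time: 5.25
eef_pos: [0.5302, -0.068, 0.0295]
tcp_rot: [0.669, 0.743, 0.0, 0.0]
contact_force: [-0.6, -0.2, 1.3]
opening: 0.117
finger_force: 0.0
```

Call:
move_arm:
  plan: [3, 0, 0, 0, 0, 0, 10, 1, -8, 0, 0, 0, 0, 10, 1, -10, 0, 0, 0, 0, 10, 1, -10, 0, 0, 0, 0, 10, 1, -10, 0, 0, 0, 0, 10, 1, -10, 0, 0, 0, 0, 10, 1, -10, 0, 0, 0, 0, 10, 1, -10, 0, 0, 0, 0, 10, 1, -10, 0, 0, 0, 0, 10, 0, 0, 0, 0, 0, 0, 10]

```text
time: 6.25
eef_pos: [0.5413, -0.1475, 0.0294]
tcp_rot: [0.67, 0.743, -0.0, 0.0]
contact_force: [-0.1, -0.1, -0.5]
opening: 0.12
finger_force: 0.0
```

```bash
python3 v.py s4
```

```text
[ 0.54104827 -0.14682551  0.02928772] board -46.05740620974591 -69.39133764729584
```

View pics/s4c.png

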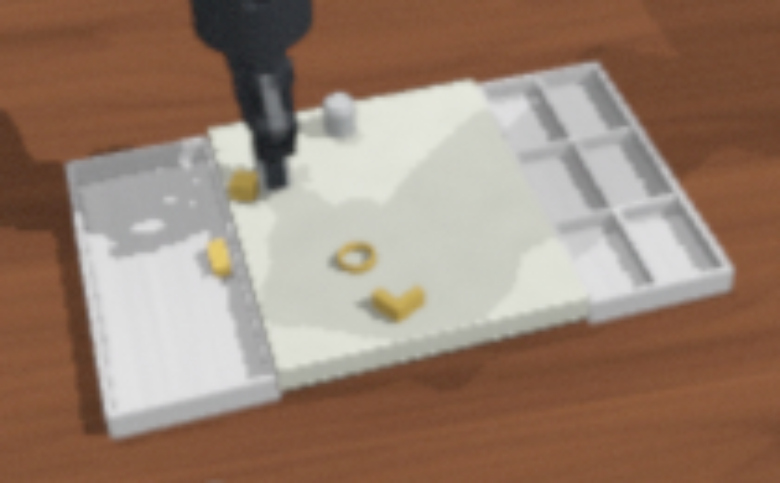

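The stub, at (244,186), is at the edge in front of the fingers. I push on by 41 mm, then back off and rise.

Call:
move_arm:
  plan: [1, -10, 0, 0, 0, 0, 10, 1, -10, 0, 0, 0, 0, 10, 1, -10, 0, 0, 0, 0, 10, 1, -10, 0, 0, 0, 0, 10, 0, -2, 0, 0, 0, 0, 10, 0, 0, 0, 0, 0, 0, 10, -1, 10, 20, 0, 0, 0, 10, 0, 0, 40, 0, 0, 0, 10, 0, 0, 40, 0, 0, 0, 10, 0, 0, 0, 0, 0, 0, 10, 0, 0, 0, 0, 0, 0, 10]

```text
time: 7.4
eef_pos: [0.5447, -0.1779, 0.1307]
tcp_rot: [0.669, 0.743, 0.0, 0.001]
contact_force: [-0.0, 0.3, -0.1]
opening: 0.119
finger_force: 0.0
```

Call:
move_arm:
  plan: [32, 35, 0, 0, 0, 0, 10, 32, 35, 0, 0, 0, 0, 10, 32, 35, 0, 0, 0, 0, 10, 33, 35, 0, 0, 0, 0, 10, 0, 0, 0, 0, 0, 0, 10, 0, 0, -40, 0, 0, 0, 10, 0, 0, -30, 0, 0, 0, 10, 0, 0, -20, 0, 0, 0, 10, 0, 0, -10, 0, 0, 0, 10, 0, 0, 0, 0, 0, 0, 10, 0, 0, 0, 0, 0, 0, 10]

```text
time: 8.5
eef_pos: [0.6727, -0.0382, 0.029]
tcp_rot: [0.669, 0.743, -0.0, -0.0]
contact_force: [0.1, 0.0, 0.2]
opening: 0.118
finger_force: 0.0
```

```bash
python3 v.py s5
```

```text
[ 0.6730746  -0.03822674  0.02953218] board 96.59733234559972 24.812011832909743
```

View pics/s5c.png

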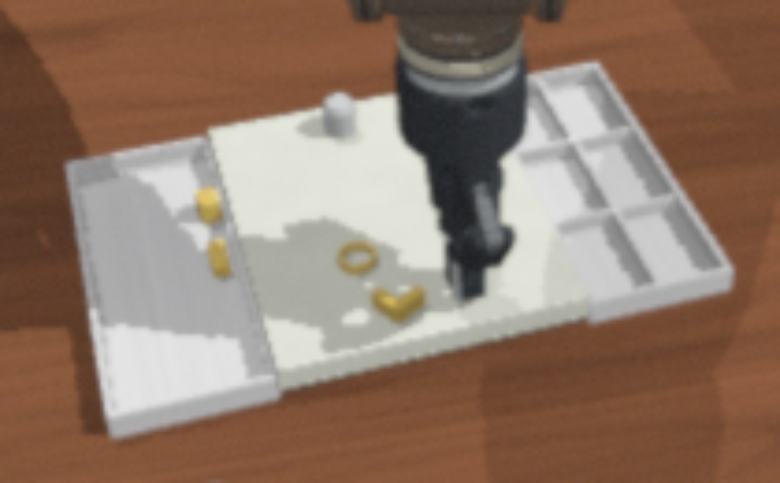

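The stub is in the tray at (208,204), and the fingers stand behind the angle at (398,302). I push it part of the way and check.

Call:
move_arm:
  plan: [1, -10, 0, 0, 0, 0, 10, 1, -8, 0, 0, 0, 0, 10, 1, -8, 0, 0, 0, 0, 10, 1, -8, 0, 0, 0, 0, 10, 1, -8, 0, 0, 0, 0, 10, 1, -8, 0, 0, 0, 0, 10, 1, -8, 0, 0, 0, 0, 10, 1, -8, 0, 0, 0, 0, 10, 0, 0, 0, 0, 0, 0, 10]

```text
time: 9.45
eef_pos: [0.6812, -0.1053, 0.0294]
tcp_rot: [0.67, 0.743, -0.0, 0.0]
contact_force: [-0.8, -0.2, -0.5]
opening: 0.118
finger_force: 0.0
```

```bash
python3 v.py s6
```

```text
[ 0.68104106 -0.10467386  0.02927822] board 97.57453584662913 -42.103826107078454
```

View pics/s6c.png

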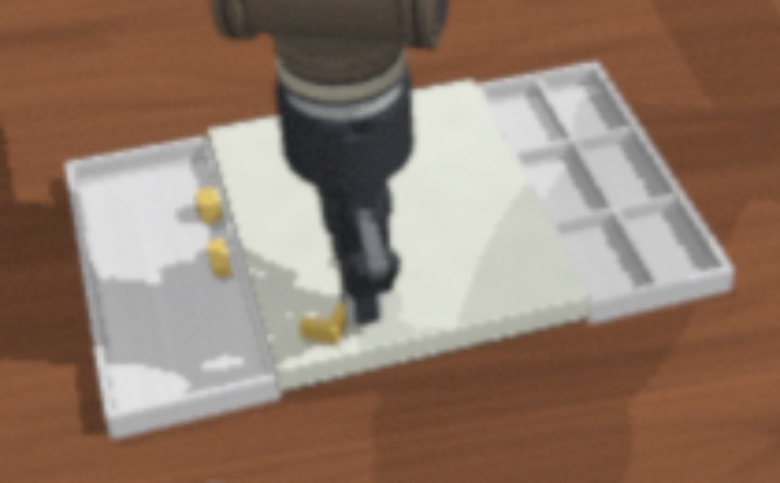

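```bash
python3 - <<'E'
from h import *
c=np.array([(303,325),(335,332),(345,310),(330,312)])
P=pix("s6",c*[210/780,130/483]+[130,170],.036)[:,:2]*1000-[3,-3]
a=np.radians(6);u=np.array([np.cos(a),np.sin(a)]);w=np.array([-u[1],u[0]])
d=P-[579.6,-73];print(np.c_[d@u,d@w].round(1))
E
```

```text
[[102.8 -76.3]
 [114.7 -59.2]
 [ 98.1 -49.2]
 [ 96.9 -58.3]]
```

The angle has turned and sits to the right: its corner is near board x = 115 mm, and its centre of mass is right of the fingers. I back off, shift to board x of about 109 mm, and go on.

Call:
move_arm:
  plan: [-1, 8, 0, 0, 0, 0, 10, 12, 1, 0, 0, 0, 0, 10, 0, 0, 0, 0, 0, 0, 10, 1, -8, 0, 0, 0, 0, 10, 1, -8, 0, 0, 0, 0, 10, 1, -8, 0, 0, 0, 0, 10, 1, -8, 0, 0, 0, 0, 10, 0, 0, 0, 0, 0, 0, 10]

```text
time: 10.3
eef_pos: [0.6961, -0.1288, 0.0295]
tcp_rot: [0.67, 0.743, -0.0, 0.0]
contact_force: [-0.1, -0.5, -0.5]
opening: 0.118
finger_force: 0.0
```

```bash
python3 v.py s7
```

```text
[ 0.69597178 -0.12804692  0.02937431] board 109.98031531872155 -66.90953017319237
```

View pics/s7c.png

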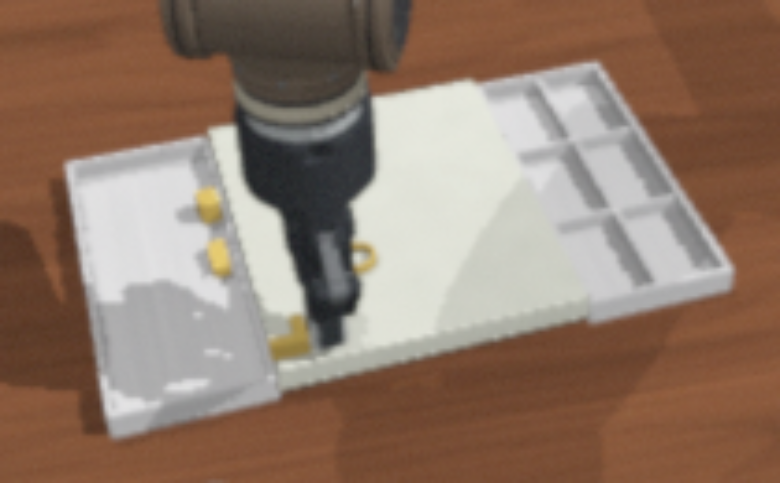

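The angle is now square on the fingers with its front leg at (278,345) reaching the edge. I push on with a slight drift to board -x.

Call:
move_arm:
  plan: [0, -8, 0, 0, 0, 0, 10, 0, -8, 0, 0, 0, 0, 10, 0, -8, 0, 0, 0, 0, 10, 0, -8, 0, 0, 0, 0, 10, 0, -8, 0, 0, 0, 0, 10, 0, -8, 0, 0, 0, 0, 10, 0, 0, 0, 0, 0, 0, 10, -1, 10, 20, 0, 0, 0, 10, 0, 20, 40, 0, 0, 0, 10, 0, 40, 40, 0, 0, 0, 10, 0, 30, 0, 0, 0, 0, 10, 0, 0, 0, 0, 0, 0, 10]

```text
time: 11.55
eef_pos: [0.6959, -0.0759, 0.127]
tcp_rot: [0.668, 0.745, 0.001, 0.001]
contact_force: [-1.3, -0.9, -0.1]
opening: 0.121
finger_force: 0.0
```

```bash
python3 v.py s8
```

```text
[ 0.69511338 -0.0775557   0.12543669] board 114.40438778491911 -16.605183362729466
```

View pics/s8c.png

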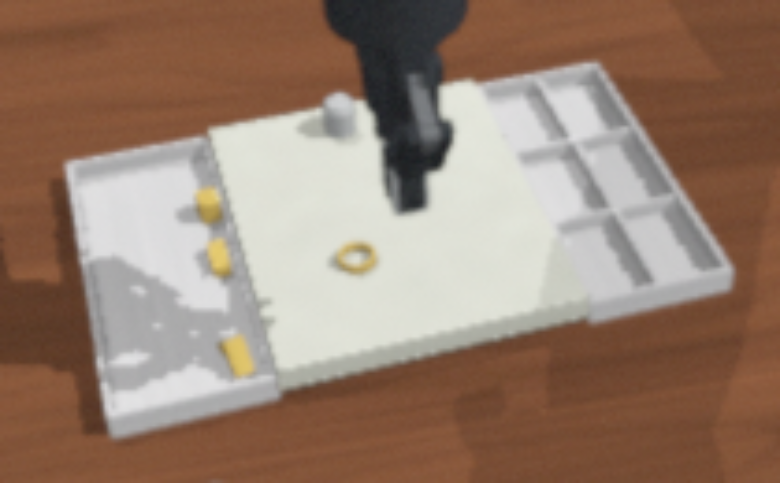

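```bash
python3 - <<'E'
from h import *
a=np.radians(6);u=np.array([np.cos(a),np.sin(a)]);w=np.array([-u[1],u[0]])
snap("scene","s9");ctrl.get_state()
for f in("s8","s9"):
    h=cv2.cvtColor(cv2.imread(f"pics/{f}_raw.png"),cv2.COLOR_BGR2HSV)
    m=cv2.inRange(h,(15,100,80),(32,255,255));m[:170]=0;m[300:]=0;m[:,:130]=0;m[:,340:]=0
    n,l,st,ce=cv2.connectedComponentsWithStats(m)
    for i in range(1,n):
        if st[i,4]<15: continue
        x,y,ww,hh,A=st[i];q=[ce[i],(x,y),(x+ww,y+hh)]
        for z in(.01,.02,.03):
            d=pix(f,[ce[i]],z)[0,:2]*1000-[3,-3]-[579.6,-73];print(f,st[i],z,"board",(d@u).round(1),(d@w).round(1))
E
```

```text
s8 [183 221   6   9  41] 0.01 board -59.6 -111.3
s8 [183 221   6   9  41] 0.02 board -47.5 -112.1
s8 [183 221   6   9  41] 0.03 board -35.4 -112.8
s8 [186 235   6   9  37] 0.01 board -3.6 -113.3
s8 [186 235   6   9  37] 0.02 board 7.7 -114.0
s8 [186 235   6   9  37] 0.03 board 18.9 -114.7
s8 [222 236   9   7  20] 0.01 board 24.4 -24.1
s8 [222 236   9   7  20] 0.02 board 35.2 -26.1
s8 [222 236   9   7  20] 0.03 board 46.1 -28.1
s8 [190 261   8  10  52] 0.01 board 89.4 -117.2
s8 [190 261   8  10  52] 0.02 board 99.3 -117.9
s8 [190 261   8  10  52] 0.03 board 109.2 -118.5
s9 [183 221   6   9  41] 0.01 board -59.6 -111.3
s9 [183 221   6   9  41] 0.02 board -47.5 -112.1
s9 [183 221   6   9  41] 0.03 board -35.4 -112.8
s9 [186 235   6   9  37] 0.01 board -3.6 -113.3
s9 [186 235   6   9  37] 0.02 board 7.7 -114.0
s9 [186 235   6   9  37] 0.03 board 18.9 -114.7
s9 [221 236  10   7  24] 0.01 board 24.8 -26.2
s9 [221 236  10   7  24] 0.02 board 35.6 -28.2
s9 [221 236  10   7  24] 0.03 board 46.5 -30.2
s9 [190 261   8  10  52] 0.01 board 89.4 -117.2
s9 [190 261   8  10  52] 0.02 board 99.3 -117.9
s9 [190 261   8  10  52] 0.03 board 109.2 -118.5
```

```bash
python3 -c "
from plant import order
print(order.sign_off())"
```

```text
the job is handed in; nothing more can be done
None
```

I swept all three offcuts into the plain tray and handed the job in after about 12 s on the robot's clock. The last camera view shows them at rest inside it, with the ring and die where they started. The hand-in gave no verdict, and I did not measure the jar, graver, cup or wax again, though the arm stayed over the board and trays throughout.

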